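Turn the fossil core face up and hold it over the tray for brushing

TASK

Roll the dark rock core along the green mat, without lifting it, until the cream fossil in its side faces straight up and the core lies still. Then lift it and finish holding it steady and level, fossil still facing up, over the middle of the blue tray and about a hand's breadth (100 mm) above the rim, so that a helper can brush it off into the tray: do not put it down or let go. Keep it level on the way, do not let it touch the tray, and leave everything else where it is.

Things in the scene. Friction and masses are not known exactly. Their poses are not given: they have to be found in the camera images.
- core_center (a point): centre of the drill core: a solid cylinder of dark grey rock, 44 mm in diameter, 130 mm long, about 0.5 kg, lying on its side on the green mat, free to roll: a slow push on its flank rolls it, and left alone it stops within a few mm; its centre is 22 mm above the mat's top. x axis: the core's long axis. z axis: out of the curved side through the middle of the fossil
- fossil (a point): middle of the fossil, on the core's curved side, 22 mm from the core's axis: a cream, straight, tapering shell 96 mm long and 24 to 6 mm wide, flush in the rock along the core. Its z axis points straight out of the rock; at the start it leans about 70 degrees from straight up, to either side
- mat_top (a point): centre of the top face of the fixed green gridded rubber mat, 280 mm (its x) by 250 mm (its y), 4 mm thick, so its top is 4 mm above the table; z axis up
- tray_rim (a point): centre of the mouth of the fixed, open blue plastic tray, at rim height, 55 mm above the table; outside 270 mm (its x) by 220 mm (its y), walls 5 mm; z axis up. A stone slab lies in it, below the rim.
- slab: grey stone slab with a brown spiral fossil, 85 x 70 x 26 mm (about 30 mm with the relief), lying in the tray; origin at the middle of its underside; leave alone
- brush: brush with a pale wooden handle, lying on the table beyond the mat and tray; origin on its underside; leave alone
- hammer: small hammer with an orange handle, lying on the table to the robot's right; origin on its underside; leave alone
- scraper: pointed hand tool with a yellow handle, lying on the table to the robot's left; origin on its underside; leave alone
- bottle: clear bottle with a green cap, 64 mm in diameter, 170 mm tall, standing to the robot's left; origin at the middle of its underside; leave alone
- goggles: safety goggles, clear lens and blue frame, about 70 x 156 x 66 mm, at the near right; origin at the middle of their underside; leave alone
- ammonite: round grey fossil pebble with a brown spiral, 66 mm in diameter, 17 mm thick (about 23 mm with the relief), on the table to the robot's right; origin at the middle of its underside; leave alone
Not all that is in view belongs to the job. What is shaped like the part that bears core_center but red is not meant.

How it is judged:
By the outcome, as a careful person would: the job done as asked, in the order asked, and still so for the second after the job is handed in, while the arm keeps its last pose, push and grip.
It also fails if it takes over 43 s, if anything falls off the work surface, if the arm or the gripper's body presses on something with over 40 N, if the wrist force passes 120 N, or if a joint passes its speed limit or range.

ROBOT

A 6-joint arm with a two-finger parallel gripper is mounted at the origin on the work surface. World frame = base frame: x ahead of the robot, y to its left, z up, the work surface at z = 0. Lengths are in mm, angles in rad, forces in N, time in s.
With the tool pointing down it reaches from about 425 to 925 mm from the base axis. Payload 12.5 kg.
Tool frame: the origin (TCP) lies midway between the tips of the shut fingers; the grasp point (between the pads) lies 19 mm behind it (bot.grip_point_offset is the distance from the TCP to the grasp point, in mm); z points along the fingers, y is the line along which they close (so a half turn about z gives the same grasp; the last joint's range is limited). The gripper opens to 85 mm and grips with 20 to 120 N. Pads are 22 mm wide; open, the fingers measure 114 mm over their backs; the gripper's body (76 mm by 85 mm) begins 54 mm behind the grasp point. The pads swing forward as they close: fully open they stand 13 mm farther back than shut.
Start: joints at [1.087, 0.491, 1.559, -0, 1.092, -0.106], TCP at [230.532, 580.947, 231.327] pointing down, gripper open.
Joint ranges: [-3.1, 3.1], [-0.84, 2.19], [0.05, 2.79], [-1.13, 4.28], [0.06, 2.93], [-2.69, 2.69]. Speed limits (rad/s): [2.22, 2.22, 2.79, 3.14, 3.14, 3.14].

INTERFACE

Orientations are given as a unit quaternion [x, y, z, w].
In Python, from plant import telemetry, imaging, bot gives the robot as it stands. The module is installed in compiled form; this text tells all that it offers.
- The arm moves only by the tool arm_command, never from a script. Its argument "steps" is a list of rows, each a list of 5 numbers: the shift along the tool's x, y, z in cm, then the turn about the tool's z in degrees, then the opening, from 0 (shut) to 1 (fully open). A call has exactly 8 rows; each row shifts and turns the commanded pose from where the row before left it, along the tool's axes as they then stand; what a row does not reach is not made up. A row lasts 1/10 s, in which the tool goes at most 50 mm and 8.59 degrees, less where a joint would pass 70% of its speed; a pose out of reach is approached as far as the arm can. A call with a gripper value outside its range is refused whole. The fingers move at their own pace and stop on an object; "force" is the grip in N (left out, the last holds). Time passes only in rows, so rows that do not move let the fingers close, or fill a call up. It gives the time, the measured TCP pose, the force, the opening and the grip force at its end, in the units of the state.
- telemetry.sense(): the state, without advancing time (a new reading comes with each control period).
- imaging.grab_frame(name): name is "side" or "top" or "wrist"; returns (picture, depth): 480x640x3 uint8, blue, green, red; 480x640 float32, mm along the optical axis (not along the pixel's ray), 0 where there is no reading.
- imaging.camera_params(name): a dict with "camera_matrix" (3x3 intrinsics, pixels), "extrinsics" (4x4, takes a point from camera to world coordinates); the wrist camera has in their place "tool_from_camera" (4x4, takes a point from camera to tool coordinates, whose origin is the TCP and whose axes are the flange's). Camera axes: x right, y down, z forward; pixel columns grow to the right and rows downward; lengths in mm; the calibration is good to about 2 mm. A picture is of the moment at which its call begins: read the wrist's pose just before it. camera_params takes no time and is no camera call.
- bot.close_job(): hands the job in; it is judged then, once.
The state is a dict: "clock": time; "q": joint angles; "joint_velocities": joint speeds; "joint_torque": joint torques, N m; "tcp_pos": TCP position; "ee_rot": TCP orientation; "ft_force": force on the tool from outside, world axes, zero at the start; "torque": the same for the moment, N m; "opening": finger opening in mm; "finger_force": force on a finger pad.
Only numpy, scipy, OpenCV 4.12 (cv2) and the standard library are available. Lean on these libraries where they do the work, as an engineer would, in place of code of your own. Each camera call takes 0.05 s, during which the arm holds its last target. There are 200 camera calls.

## Working session

There is one attempt and no reset: what is moved stays moved. The work goes in short steps, Python scripts to look and compute and a tool call to move; the robot and the scene stay as the last step left them, time stands still between calls to the robot, and variables do not carry over. Pictures are saved under pics/ and viewed, at most 10 in all, crops included, and the job is handed in when it is done.

Besides the shell and the picture viewer there is one more tool, called as name([rows], argument=value, ...), one row to a line, values as JSON. arm_command: Moves the arm, as the interface text tells. Its arguments: {"type":"object","properties":{"steps":{"type":"array","items":{"type":"array","items":{"type":"number"}}},"force":{"type":"number"}},"required":["steps"]}

```bash
mkdir -p pics; python3 - <<'E'
from plant import telemetry, imaging, bot
import cv2,numpy as np
s=telemetry.sense();print(s)
for n in ("top","side"):
    p,d=imaging.grab_frame(n);cv2.imwrite(f"pics/{n}0.png",p);np.save(f"{n}0.npy",d)
    print(n,imaging.camera_params(n))
print(imaging.camera_params("wrist"),bot.grip_point_offset)
E
```

```text
{'clock': 0.0, 'q': array([ 1.08740551e+00,  4.91541619e-01,  1.55943313e+00, -5.26271663e-07,
        1.09168680e+00, -1.05648110e-01]), 'joint_velocities': array([-1.00555787e-03,  5.48487849e-04, -3.95689155e-04,  7.40858792e-05,
       -1.52111079e-06, -1.92827788e-03]), 'joint_torque': array([ 9.67644228e-04, -6.18452668e+01, -2.61591500e+01, -6.78108654e-05,
        4.05739556e-03,  8.00509747e-05]), 'tcp_pos': array([230.42100271, 580.74305499, 230.74450154]), 'ee_rot': array([ 1.87750295e-01,  9.82216647e-01, -5.11503900e-04, -1.54916358e-04]), 'ft_force': array([ 0.68456903, -0.25414059, -0.1083707 ]), 'torque': array([-0.02548671,  0.00183091, -0.01125464]), 'finger_force': 0.0, 'opening': 85.1264558992624}
top {'camera_matrix': array([[512.27030511,   0.        , 323.65341915],
       [  0.        , 512.27030511, 236.78705996],
       [  0.        ,   0.        ,   1.        ]]), 'extrinsics': array([[ 2.74672012e-02, -9.94136060e-01,  1.04589900e-01,
         3.92508471e+02],
       [-9.99569498e-01, -2.83945055e-02, -7.38718828e-03,
        -5.94316115e+01],
       [ 1.0
[... 547 characters left out ...]
-6.64060569e-01, -7.47676580e-01,
         1.36183800e+03],
       [ 0.00000000e+00,  0.00000000e+00,  0.00000000e+00,
         1.00000000e+00]])}
{'camera_matrix': array([[356.01210648,   0.        , 318.37078167],
       [  0.        , 356.01210648, 238.36366044],
       [  0.        ,   0.        ,   1.        ]]), 'tool_from_camera': array([[-8.90779740e-04, -9.58754572e-01, -2.84233842e-01,
         7.28012136e+01],
       [ 9.99999027e-01, -1.15906058e-03,  7.75684409e-04,
         1.38559506e-01],
       [-1.07313522e-03, -2.84232874e-01,  9.58754672e-01,
        -1.42275581e+02],
       [ 0.00000000e+00,  0.00000000e+00,  0.00000000e+00,
         1.00000000e+00]])} 18.700000000000003
```

View pics/top0.png

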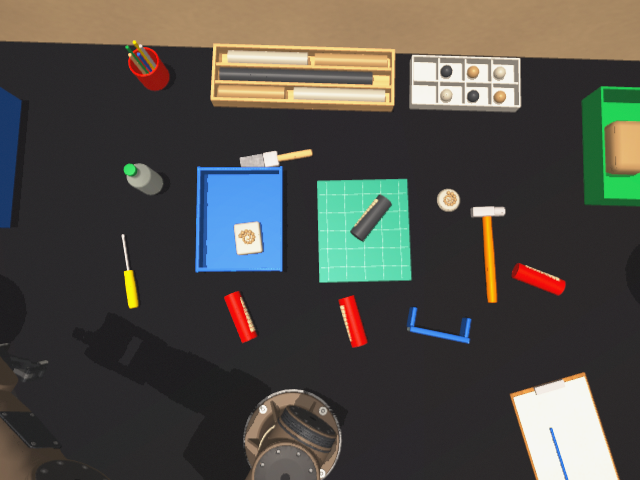

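View pics/side0.png

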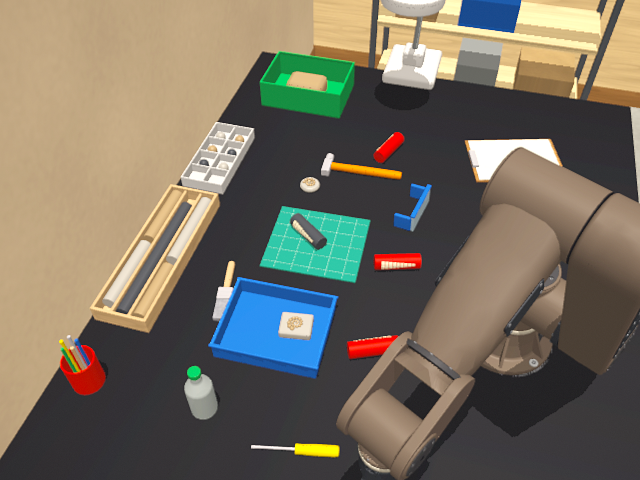

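The top view shows the core at about (371,218), with its axis running from (357,237) to (385,198). The cream fossil is on its upper-left flank, so it leans towards +x/+y. The tray centre is near (240,219) and the mat is around (364,230). The red cylinders are decoys.

```bash
cat > h.py <<'E'
import cv2,numpy as np
from scipy.spatial.transform import Rotation as R
from plant import telemetry, imaging, bot
def cam(n,s=None):
    c=imaging.camera_params(n);K=c["camera_matrix"]
    if n!="wrist": return K,c["extrinsics"]
    T=np.eye(4);T[:3,:3]=R.from_quat(s["ee_rot"]).as_matrix();T[:3,3]=s["tcp_pos"]
    return K,T@c["tool_from_camera"]
def ray(uv,K,T,z):
    uv=np.asarray(uv,float).reshape(-1,2)
    d=np.c_[uv,np.ones(len(uv))]@np.linalg.inv(K).T@T[:3,:3].T
    o=T[:3,3];return o+d*((z-o[2])/d[:,2])[:,None]
def rot(): return R.from_quat(telemetry.sense()["ee_rot"]).as_matrix()
E
python3 - <<'E'
from h import *
p=cv2.imread("pics/top0.png");d=np.load("top0.npy");K,T=cam("top")
hsv=cv2.cvtColor(p,cv2.COLOR_BGR2HSV)
def big(m):
    c=max(cv2.findContours(m,0,2)[0],key=cv2.contourArea);return c
roi=np.zeros(p.shape[:2],np.uint8);roi[150:300,170:430]=255
g=big(cv2.inRange(hsv,(70,80,60),(92,255,255))&roi)
r=cv2.minAreaRect(g);w=ray(cv2.boxPoints(r),K,T,4);print("mat",w.mean(0),np.linalg.norm(np.diff(w,axis=0),axis=1))
b=big(cv2.inRange(hsv,(98,100,60),(125,255,255))&roi)
r=cv2.minAreaRect(b);w=ray(cv2.boxPoints(r),K,T,55);print("tray",w.round(),w.mean(0),np.linalg.norm(np.diff(w,axis=0),axis=1))
h=np.zeros_like(roi);cv2.drawContours(h,[cv2.convexHull(g)],-1,255,-1);h=cv2.erode(h,np.ones((5,5)))
m=h&~cv2.inRange(hsv,(65,60,20),(95,255,255))
m=cv2.morphologyEx(m,cv2.MORPH_OPEN,np.ones((3,3)));c=big(m)
r=cv2.minAreaRect(c);w=ray(cv2.boxPoints(r),K,T,30);print("core",r,w.mean(0),np.linalg.norm(np.diff(w,axis=0),axis=1))
for i in(0,1):
  e=w[i+1]-w[i];print(np.linalg.norm(e),np.degrees(np.arctan2(e[1],e[0])))
cm=np.zeros_like(roi);cv2.drawContours(cm,[c],-1,255,-1)
v,u=np.nonzero(cm);z=d[v,u];P=(np.c_[u,v,np.ones(len(u))]@np.linalg.inv(K).T*z[:,None])@T[:3,:3].T+T[:3,3]
print("depth",P[P[:,2]>20].mean(0),P[:,2].max(),np.degrees(R.from_quat(telemetry.sense()["ee_rot"]).as_euler("xyz")));print(rot().round(3))
E
```

```text
mat [ 562.17792603 -179.36328508    4.        ] [257.90647731 284.58098152 252.52877838]
tray [[714. 279.  55.]
 [721.  47.  55.]
 [438.  37.  55.]
 [432. 264.  55.]] [576.34694963 156.99521723  55.        ] [232.25108779 283.22839731 227.26132808]
core ((370.27685546875, 216.82566833496094), (16.17912483215332, 49.02989196777344), 37.99873352050781) [ 594.64279871 -194.2316087    30.        ] [134.1869369   43.86689311 133.94468338]
134.18693689832207 -36.41307436564557
43.866893106297965 -126.97841047912716
depth [ 591.39632349 -192.79928208   47.2901123 ] 1399.8934461343733 [-1.79945115e+02 -6.50466527e-03  1.58352795e+02]
[[-0.929  0.369 -0.   ]
 [ 0.369  0.929 -0.001]
 [ 0.    -0.001 -1.   ]]
```

arm_command([
  [-2.6, -2.44, 0, 0, 1],
  [-2.6, -2.44, 0, 0, 1],
  [-2.6, -2.44, 0, 0, 1],
  [-2.6, -2.44, 0, 0, 1],
  [-2.6, -2.44, 0, 0, 1],
  [-2.6, -2.44, 0, 0, 1],
  [-2.6, -2.44, 0, 0, 1],
  [-2.6, -2.44, 0, 0, 1],
])

```text
clock: 0.9
tcp_pos: [352.1, 321.4, 231.2]
ee_rot: [0.188, 0.982, -0.0, -0.0]
ft_force: [1.0, 0.2, 0.6]
opening: 85.4
finger_force: 0.0
```

arm_command([
  [-2.6, -2.44, 0, 0, 1],
  [-2.6, -2.44, 0, 0, 1],
  [-2.6, -2.44, 0, 0, 1],
  [-2.6, -2.44, 0, 0, 1],
  [-2.6, -2.44, 0, 0, 1],
  [-2.6, -2.44, 0, 0, 1],
  [-2.6, -2.44, 0, 0, 1],
  [-2.6, -2.44, 0, 0, 1],
])

```text
clock: 1.7
tcp_pos: [473.5, 63.2, 231.2]
ee_rot: [0.188, 0.982, 0.0, -0.0]
ft_force: [1.0, 1.0, -0.2]
opening: 85.3
finger_force: 0.0
```

arm_command([
  [-2.6, -2.44, 0, 0, 1],
  [-2.6, -2.44, 0, 0, 1],
  [-2.6, -2.44, 0, 0, 1],
  [-2.6, -2.44, 0, 0, 1],
  [-2.6, -2.44, 0, 0, 1],
  [-2.6, -2.44, 0, 0, 1],
  [-2.6, -2.44, 0, 0, 1],
  [-2.6, -2.44, 0, 0, 1],
])

```text
clock: 2.5
tcp_pos: [594.8, -194.9, 230.9]
ee_rot: [0.188, 0.982, 0.0, -0.0]
ft_force: [-0.8, 0.2, 0.2]
opening: 85.0
finger_force: 0.0
```

arm_command([
  [0, 0, 2, 7.6, 1],
  [0, 0, 2, 7.6, 1],
  [0, 0, 2, 0, 1],
  [0, 0, 2, 0, 1],
  [0, 0, 2, 0, 1],
  [0, 0, 0, 0, 1],
  [0, 0, 0, 0, 1],
  [0, 0, 0, 0, 1],
])

```text
clock: 3.3
tcp_pos: [594.9, -193.7, 132.3]
ee_rot: [0.316, 0.949, -0.0, 0.001]
ft_force: [1.2, 0.1, 0.8]
opening: 85.7
finger_force: 0.0
```

```bash
cat >> h.py <<'E'
def look(name,zc=26.0,r=22.0,save=True):
    """core centre, axis yaw and fossil lean from the wrist view"""
    s=telemetry.sense();p,d=imaging.grab_frame("wrist");K,T=cam("wrist",s)
    if save: cv2.imwrite(f"pics/{name}.png",p)
    v,u=np.mgrid[0:480,0:640];v,u=v.ravel(),u.ravel();z=d.ravel()
    P=(np.c_[u,v,np.ones(len(u))]@np.linalg.inv(K).T*z[:,None])@T[:3,:3].T+T[:3,3]
    R0=R.from_quat(s["ee_rot"]).as_matrix();q=(P-s["tcp_pos"])@R0
    ok=(z>0)&(P[:,2]>zc+5)&(P[:,2]<zc+r+6)&(abs(q[:,0])<90)&(abs(q[:,1])<60)
    m=ok.reshape(480,640).astype(np.uint8)*255
    m=cv2.morphologyEx(m,cv2.MORPH_OPEN,np.ones((5,5)))
    n,l,st,_=cv2.connectedComponentsWithStats(m);k=1+np.argmax(st[1:,4])
    Q=P[(l.ravel()==k)]
    (cx,cy),(a,b),_=cv2.minAreaRect(Q[:,:2].astype(np.float32))
    box=cv2.boxPoints(cv2.minAreaRect(Q[:,:2].astype(np.float32)))
    e=box[1]-box[0];f=box[2]-box[1];ax=e if np.linalg.norm(e)>np.linalg.norm(f) else f
    ax=ax/np.linalg.norm(ax); ax=ax*np.sign(ax[0]); nn=np.array([-ax[1],ax[0]])
    t=Q[:,:2]@nn; A=np.c_[2*t,2*Q[:,2],np.ones(len(t))]
    sol=np.linalg.lstsq(A,t**2+Q[:,2]**2,rcond=None)[0]
    print("rect",cx,cy,sorted((a,b)),"yaw",np.degrees(np.arctan2(ax[1],ax[0])),"zmax",np.percentile(Q[:,2],99))
    rf=np.sqrt(sol[2]+sol[0]**2+sol[1]**2);print("fit r",rf,"zc",sol[1])
    mid=(Q[:,:2]@ax);mid=(mid.min()+mid.max())/2
    c=mid*ax+sol[0]*nn;print("centre",c,"tool offset",R0.T@np.r_[c-s["tcp_pos"][:2],0],
      "tool y yaw",np.degrees(np.arctan2(R0[1,1],R0[0,1])),"nyaw",np.degrees(np.arctan2(nn[1],nn[0])))
    hsv=cv2.cvtColor(p,cv2.COLOR_BGR2HSV)
    fm=cv2.inRange(hsv,(8,15,110),(35,200,255)).ravel()>0
    fm&=(z>0)&(P[:,2]>zc-18)&(np.hypot(P[:,0]-c[0],P[:,1]-c[1])<75)
    # rays cut with the cylinder
    o=T[:3,3];D=np.c_[u[fm],v[fm],np.ones(fm.sum())]@np.linalg.inv(K).T@T[:3,:3].T
    a3=np.r_[ax,0];n3=np.r_[nn,0];C=np.r_[c,zc]
    on,oz=(o-C)@n3,o[2]-zc;dn,dz=D@n3,D[:,2]
    qa=dn**2+dz**2;qb=on*dn+oz*dz;qc=on**2+oz**2-r*r;dis=qb**2-qa*qc;g=dis>0
    tt=(-qb[g]-np.sqrt(dis[g]))/qa[g]
    al=(o-C)@a3+tt*(D[g]@a3);ang=np.degrees(np.arctan2(on+tt*dn[g],oz+tt*dz[g]))
    lo,hi=np.percentile(al,[1,99]);ps=[]
    for x in np.linspace(lo+6,hi-6,8):
        w=ang[abs(al-x)<4]
        if len(w)>5: ps.append((np.percentile(w,2),np.percentile(w,98)))
    ps=np.array(ps);print("fossil n",g.sum(),"along",lo,hi,"edges",ps.round(0).tolist(),"mid lean",ps.mean())
E
python3 -c "
from h import *
look('w1')"
```

```text
rect 592.1895141601562 -193.44625854492188 [42.38784408569336, 130.00912475585938] yaw -36.71665 zmax 48.38637205485787
fit r 21.73272990806674 zc 25.694046134812993
centre [ 592.07227853 -193.60349363] tool offset [ 2.34629367 -1.65325053 -0.003751  ] tool y yaw 53.15446762672944 nyaw 53.28335
fossil n 1046 along -46.33133160001609 47.1009216813936 edges [[53.0, 70.0], [48.0, 72.0], [46.0, 75.0], [44.0, 78.0], [44.0, 82.0], [40.0, 74.0], [38.0, 76.0], [33.0, 70.0]] mid lean 58.91119120842138
```

View pics/w1.png

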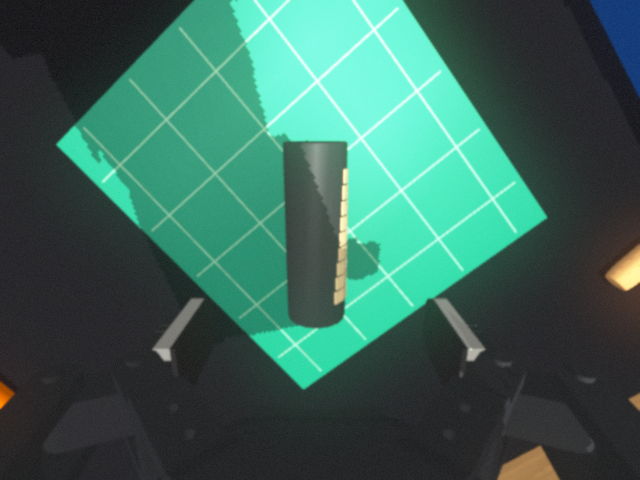

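The wrist view shows the core at about (317,235), centred between the fingers. The fossil is on the right flank (tool +y), leaning about 65°. I'll lower the open fingers so they straddle the core.

arm_command([
  [0.2, -0.2, 3, 0, 1],
  [0, 0, 3, 0, 1],
  [0, 0, 3, 0, 1],
  [0, 0, 1.8, 0, 1],
  [0, 0, 1, 0, 1],
  [0, 0, 0.4, 0, 0.8],
  [0, 0, 0, 0, 0.8],
  [0, 0, 0, 0, 0.8],
])

```text
clock: 4.15
tcp_pos: [592.2, -194.1, 10.4]
ee_rot: [0.316, 0.949, -0.0, 0.001]
ft_force: [-0.1, -0.1, -0.5]
opening: 68.1
finger_force: 0.0
```

arm_command([
  [0, -0.2, 0, 0, 0.8],
  [0, -0.3, 0, 0, 0.8],
  [0, -0.2, 0, 0, 0.8],
  [0, -0.1, 0, 0, 0.8],
  [0, -0.1, 0, 0, 0.8],
  [0, -0.1, 0, 0, 0.8],
  [0, -0.1, 0, 0, 0.8],
  [0, -0.1, 0, 0, 0.8],
])

```text
clock: 4.95
tcp_pos: [584.5, -203.5, 9.2]
ee_rot: [0.316, 0.949, 0.0, -0.0]
ft_force: [-0.1, -0.9, 0.2]
opening: 68.0
finger_force: 0.0
```

arm_command([
  [0, -0.15, 0, 0, 0.8],
  [0, -0.15, 0, 0, 0.8],
  [0, -0.15, 0, 0, 0.8],
  [0, -0.15, 0, 0, 0.8],
  [0, -0.15, 0, 0, 0.8],
  [0, -0.15, 0, 0, 0.8],
  [0, -0.15, 0, 0, 0.8],
  [0, -0.15, 0, 0, 0.8],
])

```text
clock: 5.75
tcp_pos: [577.3, -213.2, 9.3]
ee_rot: [0.316, 0.949, 0.0, 0.0]
ft_force: [0.8, 1.0, 0.1]
opening: 68.8
finger_force: 0.2
```

```bash
python3 -c "
from h import *
look('w2')"
```

```text
rect 574.021240234375 -195.65585327148438 [42.49464416503906, 104.01453399658203] yaw -36.309444 zmax 48.34846377041164
fit r 21.01189784158163 zc 26.61648050886089
centre [ 574.24495317 -195.3512594 ] tool offset [1.31229249e+01 1.24809212e+01 1.16554137e-03] tool y yaw 53.15477680732616 nyaw 53.69055
fossil n 5235 along -33.767037719661296 43.528213675891834 edges [[27.0, 51.0], [24.0, 54.0], [22.0, 56.0], [19.0, 57.0], [17.0, 59.0], [14.0, 59.0], [11.0, 58.0], [22.0, 61.0]] mid lean 38.0863498411244
```

View pics/w2.png

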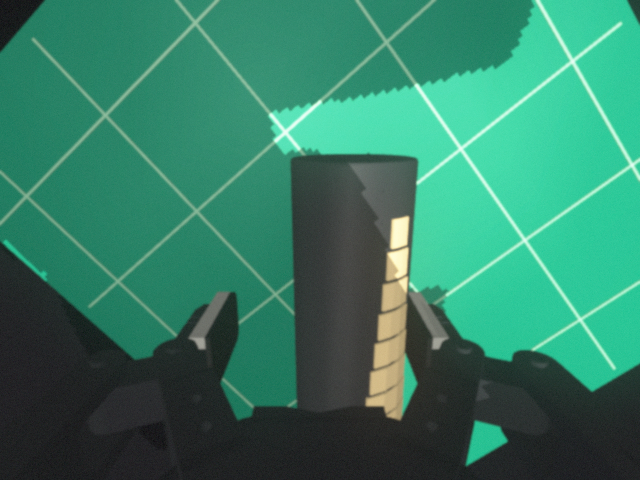

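The fossil has rolled to a lean of about 38.5°, its band running from (400,220) to (385,410). The right finger is touching the core. About 14.8 mm of roll remains.

arm_command([
  [0, -0.18, 0, 0, 0.8],
  [0, -0.18, 0, 0, 0.8],
  [0, -0.18, 0, 0, 0.8],
  [0, -0.18, 0, 0, 0.8],
  [0, -0.18, 0, 0, 0.8],
  [0, -0.15, 0, 0, 0.8],
  [0, -0.1, 0, 0, 0.8],
  [0, -0.05, 0, 0, 0.8],
])

```text
clock: 6.6
tcp_pos: [570.1, -222.8, 9.3]
ee_rot: [0.316, 0.949, 0.0, 0.0]
ft_force: [0.1, -0.1, 0.6]
opening: 68.7
finger_force: 0.3
```

```bash
python3 -c "
from h import *
look('w3')"
```

```text
rect 567.3378295898438 -205.2755126953125 [42.170162200927734, 104.67813110351562] yaw -36.734932 zmax 48.84056761406761
fit r 20.350424531359952 zc 27.477871027472986
centre [ 567.2205957  -205.43242082] tool offset [1.27232062e+01 1.22264575e+01 1.17492156e-03] tool y yaw 53.14399553711723 nyaw 53.265068
fossil n 7354 along -34.022299049616926 33.88096535495027 edges [[-3.0, 17.0], [-5.0, 20.0], [-8.0, 23.0], [-9.0, 25.0], [-11.0, 26.0], [-14.0, 29.0], [-16.0, 32.0], [-18.0, 33.0]] mid lean 7.582790116281801
```

arm_command([
  [0, -0.05, 0, 0, 0.8],
  [0, -0.06, 0, 0, 0.8],
  [0, -0.06, 0, 0, 0.8],
  [0, -0.06, 0, 0, 0.8],
  [0, -0.04, 0, 0, 0.8],
  [0, 0, 0, 0, 0.8],
  [0, 0, 0, 0, 0.8],
  [0, 0, 0, 0, 0.8],
])

```text
clock: 7.45
tcp_pos: [568.5, -224.9, 9.3]
ee_rot: [0.316, 0.949, 0.0, -0.0]
ft_force: [-0.7, -0.8, 0.8]
opening: 68.2
finger_force: 0.0
```

```bash
python3 -c "
from h import *
look('w4')"
```

```text
rect 564.3153076171875 -206.81834411621094 [41.52972412109375, 101.60511779785156] yaw -36.66835 zmax 48.8547008722163
fit r 20.270139269130688 zc 27.572346193654198
centre [ 564.33499197 -206.79189143] tool offset [1.41880320e+01 1.19725295e+01 1.94395614e-03] tool y yaw 53.155939302031726 nyaw 53.331646
fossil n 7535 along -32.440415940122136 34.99937113182755 edges [[-10.0, 10.0], [-12.0, 13.0], [-15.0, 16.0], [-16.0, 18.0], [-18.0, 19.0], [-20.0, 22.0], [-23.0, 24.0], [-24.0, 26.0]] mid lean 0.5477411344042724
```

The lean is now about 0.5°. I'll centre the fingers on the core (+12 mm), look again, then close gently.

arm_command([
  [0, 0.4, 0, 0, 0.8],
  [0, 0.4, 0, 0, 0.8],
  [0, 0.4, 0.15, 0, 0.8],
  [0, 0, 0.15, 0, 0.7],
  [0, 0, 0, 0, 0.64],
  [0, 0, 0, 0, 0.6],
  [0, 0, 0, 0, 0.58],
  [0, 0, 0, 0, 0.58],
])

```text
clock: 8.3
tcp_pos: [575.7, -215.4, 6.3]
ee_rot: [0.316, 0.949, 0.0, 0.0]
ft_force: [0.2, -0.1, 0.3]
opening: 49.4
finger_force: 0.0
```

```bash
python3 -c "
from h import *
look('w5')"
```

```text
rect 561.2620849609375 -204.401611328125 [41.78216552734375, 93.87899017333984] yaw -36.63441 zmax 48.850188238981346
fit r 20.302928641392878 zc 27.5073755146409
centre [ 561.26671419 -204.39535878] tool offset [ 1.81355771e+01  1.62003774e-01 -1.18039670e-03] tool y yaw 53.143694723862986 nyaw 53.365585
fossil n 7638 along -28.65778913578276 36.84635084440988 edges [[-10.0, 10.0], [-12.0, 13.0], [-15.0, 15.0], [-16.0, 16.0], [-19.0, 19.0], [-21.0, 21.0], [-23.0, 23.0], [-24.0, 24.0]] mid lean 0.1507942746793498
```

View pics/w5.png

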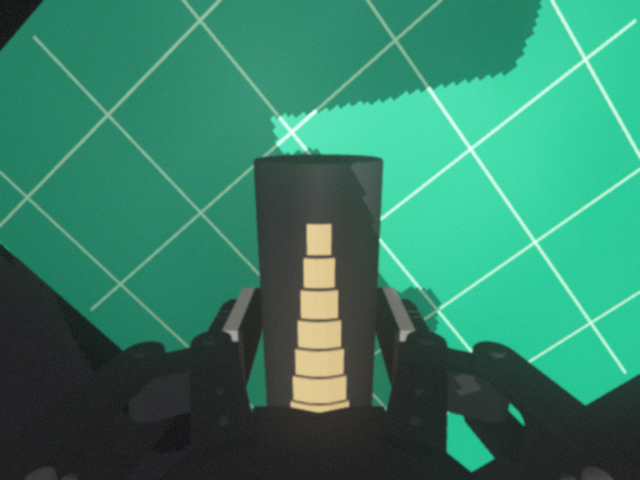

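The fossil points up at about (319,310) and the core is centred between the pads. Now I'll grip it.

arm_command([
  [0, 0, 0, 0, 0.54],
  [0, 0, 0, 0, 0.5],
  [0, 0, 0, 0, 0.45],
  [0, 0, 0, 0, 0.4],
  [0, 0, 0, 0, 0.4],
  [0, 0, 0, 0, 0.4],
  [0, 0, 0, 0, 0.4],
  [0, 0, 0, 0, 0.4],
], force=50)

```text
clock: 9.15
tcp_pos: [575.8, -215.3, 6.6]
ee_rot: [0.316, 0.949, 0.0, 0.0]
ft_force: [-1.2, 0.4, 5.5]
opening: 42.9
finger_force: 50.1
```

```bash
python3 -c "
from h import *
look('w6')"
```

```text
rect 562.185546875 -205.06808471679688 [41.80602264404297, 96.09449768066406] yaw -36.6847 zmax 48.83671785455747
fit r 20.285015941043916 zc 27.524320875683372
centre [ 562.20029307 -205.04834819] tool offset [ 1.69956407e+01  5.31449474e-02 -4.24263676e-03] tool y yaw 53.16155552094916 nyaw 53.3153
fossil n 7625 along -29.735920089796604 35.93510637247252 edges [[-9.0, 10.0], [-12.0, 13.0], [-15.0, 15.0], [-16.0, 17.0], [-18.0, 19.0], [-21.0, 21.0], [-22.0, 23.0], [-24.0, 25.0]] mid lean 0.24407653717690092
```

arm_command([
  [0, 0, -0.5, 0, 0.4],
  [0, 0, -1.5, 0, 0.4],
  [0, 0, -2, 0, 0.4],
  [0, 0, -2.5, 0, 0.4],
  [0, 0, -2.5, 0, 0.4],
  [0, 0, -2, 0, 0.4],
  [0, 0, -1.5, 0, 0.4],
  [0, 0, -0.7, 0, 0.4],
])

```text
clock: 10.0
tcp_pos: [575.9, -215.4, 140.4]
ee_rot: [0.316, 0.949, -0.0, 0.001]
ft_force: [0.3, 0.3, -5.3]
opening: 42.6
finger_force: 51.7
```

```bash
python3 -c "
from h import *
s=telemetry.sense();look('w7',zc=s['tcp_pos'][2]+19.4)
p,d=imaging.grab_frame('top');cv2.imwrite('pics/top1.png',p);K,T=cam('top')
g=imaging.grab_frame('side');cv2.imwrite('pics/side1.png',g[0]);
hsv=cv2.cvtColor(p,cv2.COLOR_BGR2HSV)
v,u=np.mgrid[0:480,0:640];z=d.ravel().astype(float)
P=(np.c_[u.ravel(),v.ravel(),np.ones(z.size)]@np.linalg.inv(K).T*z[:,None])@T[:3,:3].T+T[:3,3]
b=cv2.inRange(hsv,(98,80,50),(125,255,255)).ravel()>0
m=b&(z>0)&(P[:,2]>48)&(P[:,2]<62)&(abs(P[:,0]-576)<160)&(abs(P[:,1]-157)<140)
Q=P[m];print(len(Q),Q[:,2].mean());r=cv2.minAreaRect(Q[:,:2].astype(np.float32));print(r)
x=telemetry.sense();t=np.array(r[0]);R0=R.from_quat(x['ee_rot']).as_matrix()
print(x['tcp_pos'],'delta tool',R0.T@np.r_[t-x['tcp_pos'][:2],0],x['opening'],x['ft_force'])
"
```

```text
rect 561.8504638671875 -204.79132080078125 [41.80034637451172, 95.02404022216797] yaw -36.794456 zmax 182.54058745631795
fit r 20.24958631237526 zc 161.24928729284508
centre [ 561.85121946 -204.79026904] tool offset [17.59650006  0.04539393 -0.03455942] tool y yaw 53.15470975190236 nyaw 53.205544
fossil n 7791 along -29.246246644879243 36.573071541039795 edges [[-10.0, 10.0], [-13.0, 13.0], [-15.0, 15.0], [-16.0, 17.0], [-18.0, 19.0], [-21.0, 22.0], [-22.0, 23.0], [-24.0, 25.0]] mid lean 0.28639737089720674
1035 55.19508849405936
((577.9768676757812, 157.74301147460938), (280.11846923828125, 227.090576171875), 1.911626935005188)
[ 575.52049614 -215.19124523  138.41150627] delta tool [2.21661878e+02 2.99919998e+02 1.02612310e-02] 42.93338698379727 [-0.27091738 -0.22381163 -5.7975779 ]
```

arm_command([
  [0.5, 0.68, 0, 0, 0.4],
  [1, 1.35, 0, 0, 0.4],
  [1.5, 2.03, 0, 0, 0.4],
  [1.8, 2.43, 0, 0, 0.4],
  [1.8, 2.43, 0, 0, 0.4],
  [1.8, 2.43, 0, 0, 0.4],
  [1.8, 2.43, 0, 0, 0.4],
  [1.8, 2.43, 0, 0, 0.4],
])

```text
clock: 10.95
tcp_pos: [576.1, -11.0, 137.7]
ee_rot: [0.316, 0.949, -0.0, -0.001]
ft_force: [0.3, 0.8, -5.5]
opening: 42.6
finger_force: 51.8
```

arm_command([
  [1.8, 2.43, 0, 0, 0.4],
  [1.8, 2.43, 0, 0, 0.4],
  [1.8, 2.43, 0, 0, 0.4],
  [1.8, 2.43, 0, 0, 0.4],
  [1.3, 1.76, 0, 0, 0.4],
  [0.9, 1.2, 0, 0, 0.4],
  [0.5, 0.7, 0, 0, 0.4],
  [0.27, 0.4, 0, 0, 0.4],
])

```text
clock: 11.75
tcp_pos: [577.8, 158.3, 138.1]
ee_rot: [0.316, 0.949, -0.0, -0.0]
ft_force: [0.2, -0.9, -5.4]
opening: 43.0
finger_force: 51.8
```

arm_command([
  [0, 0, 0, 0, 0.4],
  [0, 0, 0, 0, 0.4],
  [0, 0, 0, 0, 0.4],
  [0, 0, 0, 0, 0.4],
  [0, 0, 0, 0, 0.4],
  [0, 0, 0, 0, 0.4],
  [0, 0, 0, 0, 0.4],
  [0, 0, 0, 0, 0.4],
])

```text
clock: 12.55
tcp_pos: [578.1, 157.6, 138.3]
ee_rot: [0.316, 0.949, 0.0, 0.0]
ft_force: [0.1, -0.1, -5.2]
opening: 42.6
finger_force: 51.8
```

```bash
python3 -c "
from h import *
s=telemetry.sense();look('w8',zc=s['tcp_pos'][2]+19.4)
print(s['tcp_pos'],s['joint_velocities'].round(3))
p=imaging.grab_frame('side')[0];cv2.imwrite('pics/side2.png',p)
"
```

```text
rect 564.2493286132812 168.1207275390625 [41.77901840209961, 95.34994506835938] yaw -36.829945 zmax 180.5082888679427
fit r 20.274197599096574 zc 159.17986273827484
centre [564.23798732 168.10551712] tool offset [1.73961654e+01 4.85244635e-02 9.85289027e-05] tool y yaw 53.15217348461136 nyaw 53.17005
fossil n 7974 along -30.142876226343922 36.6084366833531 edges [[-67.0, 11.0], [-65.0, 13.0], [-16.0, 16.0], [-17.0, 17.0], [-19.0, 20.0], [-22.0, 23.0], [-23.0, 24.0], [-25.0, 26.0]] mid lean -6.556047455016554
[578.12983961 157.63434888 138.29854226] [ 0.     0.001 -0.     0.    -0.     0.   ]
```

View pics/side2.png

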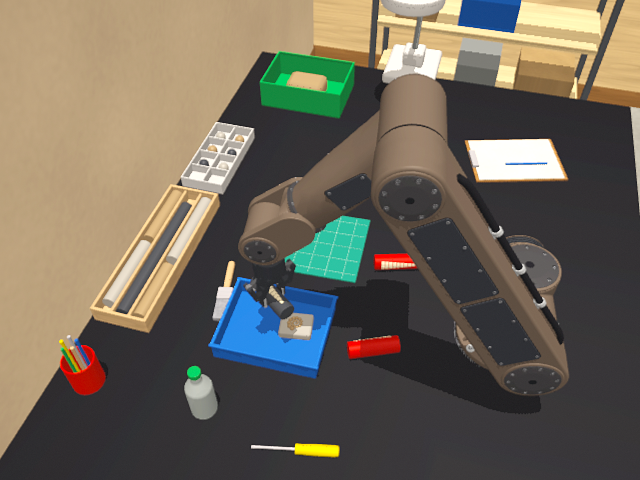

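View pics/w8.png

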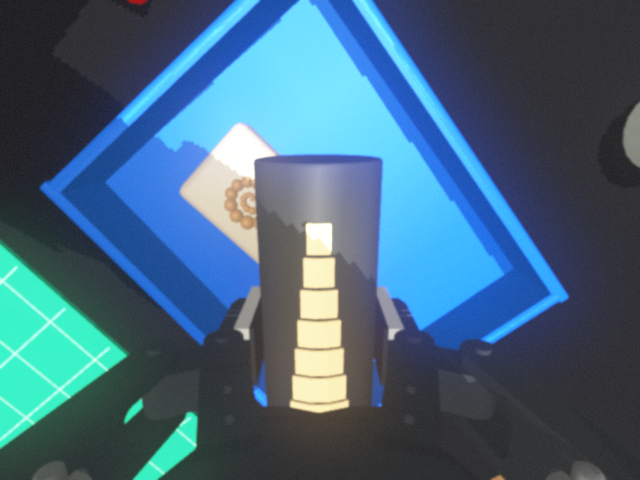

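The core is over the tray, level, still and firmly held. The fossil at about (319,310) faces up with a lean of roughly 0. The -67° edge readings come from the slab's spiral fossil at (240,203), which the colour mask picked up. I'm handing the job in.

```bash
python3 -c "
from plant import bot
print(bot.close_job())"
```

```text
the job is handed in; nothing more can be done
None
```

The core was rolled on the mat until the fossil faced up (lean about 0.3°), then lifted, and is now held level and still over the middle of the tray, its centre about 103 mm above the rim; I handed the job in at about 13 s.

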